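# Hold the dim solar bulb up to the desk lamp for a charging check

### The job

The round solar bulb has gone dim and I want to see whether it still charges: lift it off its hook and hold it up to the desk lamp, its solar cell squarely facing the lamp's glass, centred on it and 10 cm away. Finish while still holding it there, quite still, in the gripper and touching nothing else. Leave the slim bulb hanging, do not shift the lamp or its head, and leave the things on the plank where they stand.

Things in the scene. Friction and masses are not known exactly. Their poses are not given: they have to be found in the camera images.
- round_bulb_neck (a point): Middle of the neck of the bulb to take: white plastic, 139 mm tall, hanging by its loop from either of the two hooks. The neck is round, diameter 30 mm, z = -18 to 18 mm: grip here. Axes of the bulb: z up along its axis through the loop, y across, x away from the solar cell (the cell looks to -x and upward). 80 to 170 g.
- round_bulb: The same bulb; origin and axes as round_bulb_neck. Below the neck the housing widens as a cone from diameter 30 mm at z = -18 to 60 mm at z = -50 mm; then a round diffuser of diameter 60 mm, ending at z = -96 mm.
- round_bulb_loop (a point): Middle of the underside of the top of the round bulb's loop, 39 mm above the neck's middle; it rests on the hook's wire, which runs along the bulb's x. The loop is a strap 10 mm wide (x), 4 mm thick, standing in the bulb's y-z plane: 24 mm wide outside, top 43 mm above the neck's middle; opening 16 mm wide, 21 mm high.
- round_bulb_cell (a point): Middle of the face of the round bulb's solar cell, a dark flat panel 28 x 29 mm set on the cone of the housing, at (-27.5, 0, -31.7) mm in the bulb's axes. x of this frame is the cell's outward normal: towards the bulb's -x and 25 degrees (0.438 rad) upward; z points up the slope, y is the bulb's -y.
- round_bulb_ahead (a point): The empty point 100 mm straight out from the middle of the solar cell's face, along its normal; it moves with the bulb. Axes of the bulb.
- slim_bulb_neck (a point): Middle of the neck of the other solar bulb, which stays hanging on the other hook: same neck and loop, but a slim housing (diameter 44 mm) and a tube-shaped diffuser of diameter 40 mm that ends 118 mm below this point. The two hooks are 160 mm apart.
- rack: Hook rail on its plank, fixed; origin: middle of the plank's underside. Plank 220 (x) x 470 (y) x 18 mm. Posts at x 95, y -180 and 180 mm; rail along y (10 mm rod) at x 95, z 290 mm.
- hook_a (a point): Hook at the rack's y = -80 mm: the point of the wire's centre line where a loop hangs, 280 mm above the table; axes of the rack. The 5 mm wire runs level from the rail (at x = 95 mm of this frame) towards -x; from x = -13 mm it bends up to a tip at x = -23 mm, 9.5 mm above the centre line. A bulb comes off when raised 8 to 15 mm (best 11), then drawn to -x by 40 mm or more.
- hook_b (a point): The same on the other hook, at the rack's y = 80 mm.
- lamp: Desk lamp, fixed; origin: middle of the underside of its foot (diameter 140 mm, 22 mm high), z up; shines towards its +x. A stem of 12 mm rod rises at x = -35 mm, is highest at z = 361 mm, bends forward and ends over the head at x = 55, z = 311 mm. Head: a cone, diameter 80 mm at the glass, 40 mm at the back, 88 mm long, on a stiff swivel.
- lamp_glass (a point): Middle of the lamp's round white glass (diameter 74 mm, rim 80 mm). x of this frame is the direction of the light, 25 to 50 degrees below level; y is level.
- cup_mid (a point): Middle of the blue plastic cup on the plank, 80 mm tall, rim diameter 72 mm, half-way up; z up. Leave it.
- egg_cup_mid (a point): Middle of the white ceramic egg cup on the plank, 58 mm tall, diameter 49 mm, half-way up; z up. Leave it.
- tin_mid (a point): Middle of the round tin box with twist cap on the plank, 50 mm tall, diameter 89 mm, half-way up; z up. Leave it.
Not all that is in view belongs to the job. Leave any pink or turquoise look-alike of the round_bulb alone.

How it is judged (in metres and radians):
On the way:
1. the round bulb is in the gripper, off the hook and clear of the rack (contact force between the fingers and round_bulb above 1 N and contact force between round_bulb and rack below 0.1 N and distance of round_bulb_neck from where it was at the start of the episode above 0.05 m and height (world z) of round_bulb_neck above 0.13 m), for 0.1 s.
At the end, for the whole second after the job is handed in: Round bulb held still in the fingers, off rack and lamp; cell's middle 70-130 mm before the glass, within 25 mm of the light's axis sideways and up/down, facing it within 0.2 rad. Slim bulb and things on the plank within 25 mm, lamp glass within 15 mm of their start (x of round_bulb_cell in the frame of lamp_glass between 0.07 and 0.13 m and y of round_bulb_cell in the frame of lamp_glass between -0.025 and 0.025 m and z of round_bulb_cell in the frame of lamp_glass between -0.025 and 0.025 m and angle between the x axis of round_bulb_cell and the x axis of lamp_glass, either way round below 0.2 rad and distance between round_bulb_ahead and lamp_glass below 0.06 m and contact force between the fingers and round_bulb above 1 N and contact force between round_bulb and rack below 0.1 N and contact force between round_bulb and lamp below 0.1 N and linear speed of round_bulb below 0.02 m/s and angular speed of round_bulb below 0.2 rad/s and distance of each of slim_bulb_neck, cup_mid, egg_cup_mid, tin_mid from where it was at the start of the episode below 0.025 m and distance of lamp_glass from where it was at the start of the episode below 0.015 m); the arm keeps its last pose, push and grip.
It fails at once if the slim bulb is taken off or knocked off its hook (height (world z) of slim_bulb_neck below 0.2 m).
It fails at once if the lamp's head is pushed out of place (distance of lamp_glass from where it was at the start of the episode above 0.025 m).
It fails at once if the cup is pushed away or knocked over (distance of cup_mid from where it was at the start of the episode above 0.025 m or angle between cup_mid's own z axis and vertical above 0.5 rad).
It fails at once if the egg cup is pushed away or knocked over (distance of egg_cup_mid from where it was at the start of the episode above 0.025 m or angle between egg_cup_mid's own z axis and vertical above 0.5 rad).
It fails at once if the tin is pushed away or knocked over (distance of tin_mid from where it was at the start of the episode above 0.025 m or angle between tin_mid's own z axis and vertical above 0.5 rad).
It also fails if it takes over 42 s, if anything falls off the work surface, if the arm or the gripper's body presses on something with over 40 N, if the wrist force passes 120 N, or if a joint passes its speed limit or range.

### The arm

A 6-joint arm with a two-finger parallel gripper is mounted at the origin on the work surface. World frame = base frame: x ahead of the robot, y to its left, z up, the work surface at z = 0. Lengths are in mm, angles in degrees, forces in N, time in s.
With the tool pointing down it reaches from about 300 to 850 mm from the base axis. Payload 4.2 kg.
Tool frame: the origin (TCP) lies at the very end of the fingers, on their centre line; the grasp point (between the pads) lies 19 mm behind it (env.grip_depth is the distance from the TCP to the grasp point, in mm); y points along the fingers, z is the direction in which the jaws open and shut, and the axes are right-handed (so a half turn about y gives the same grasp; the last joint's range is limited). The gripper opens to 91 mm and grips with 3 to 60 N. Pads are 32 mm wide; open, the fingers measure 118 mm over their backs; the gripper's body (76 mm by 178 mm) begins 60 mm behind the grasp point.
Start: joints at [-74.198, 18.312, 89.639, -0, 72.044, -1.146], TCP at [167.619, -550.043, 213.976] pointing down, gripper open.
Joint ranges: [-177.97, 177.97], [-48.28, 115.42], [12.27, 149.76], [-77.06, 257.06], [2.81, 150.46], [-146.56, 146.56]. Speed limits (degrees/s): [147.25, 147.25, 180, 180, 180, 180].

### API

Orientations are given as [roll, pitch, yaw] about the fixed x, y, z axes, in that order (R = Rz(yaw) Ry(pitch) Rx(roll)).
In Python, from workcell import state, imaging, job, env gives the robot as it stands.
- The arm moves only by the shell command python3 -m pendant 'ROWS' [FORCE]. ROWS is JSON, a list of rows, each an object with "delta_pos": the shift along the tool's x, y, z in cm, a list of three; "twist": the turn, a rotation vector about the tool's x, y, z in degrees, a list of three; "grip": the opening in per cent of the stroke, from 0 (shut) to 100 (fully open). In form: [{"delta_pos": [tx, ty, tz], "twist": [wx, wy, wz], "grip": grip}, ...]. A call has exactly 5 rows; each row is the pose to reach, as a shift and turn from the pose commanded when the call began, along the tool's axes at that moment; what a row does not reach only later rows make up. A row lasts 1/10 s, in which the tool goes at most 50 mm and 8.59 degrees, less where a joint would pass 70% of its speed; a pose out of reach is approached as far as the arm can. A call with a gripper value outside its range is refused whole. The fingers move at their own pace and stop on an object; FORCE is the grip in N (left out, the last holds). Time passes only in rows, so rows that repeat a pose let the fingers close, or fill a call up. It gives the time, the measured TCP pose, the force and the opening at its end, in the units of the state.
- state(): the state, without advancing time (a new reading comes with each control period).
- imaging.grab_frame(name): name is "scene" or "top" or "wrist"; returns (picture, depth): 384x512x3 uint8, red, green, blue; 384x512 float32, mm along the optical axis (not along the pixel's ray), 0 where there is no reading.
- imaging.camera_info(name): a dict with "fx", "fy", "cx", "cy" (pixels), "R" (3x3) and "t" (3): a world point X has camera coordinates R X + t. Camera axes: x right, y down, z forward; pixel columns grow to the right and rows downward; lengths in mm; the calibration is good to about 2 mm. The wrist camera is an equidistant fisheye: a pixel r from the principal point sees the ray r / f radians off the axis. A picture is of the moment at which its call begins: read the wrist's pose just before it. camera_info takes no time and is no camera call; for the wrist camera it gives the pose at the moment of the call.
- job.job_done(): hands the job in, once; it reports no verdict.
The state is a dict: "time_s": time; "qpos": joint angles; "qvel": joint speeds; "effort": joint torques, N m; "ee_pos": TCP position; "ee_rot": TCP orientation; "force": force on the tool from outside, world axes, zero at the start; "torque": the same for the moment, N m; "gripper_width": finger opening in mm.
Only numpy, scipy, OpenCV 4.12 (cv2) and the standard library are available. Lean on these libraries where they do the work, as an engineer would, in place of code of your own. Each camera call takes 0.05 s, during which the arm holds its last target.

## Working session

There is one attempt and no reset: what is moved stays moved. The work goes in short steps, Python scripts to look and compute and a shell command to move; the robot and the scene stay as the last step left them, time stands still between calls to the robot, and variables do not carry over. Pictures are saved under pics/ and viewed, and the job is handed in when it is done.

```bash
ls; mkdir -p pics
python3 - <<'E'
from workcell import state, imaging, job, env
import cv2, numpy as np
print(state()); print(env.grip_depth)
for n in ["scene","top"]:
    p,d=imaging.grab_frame(n); np.savez(f"{n}0.npz",p=p,d=d)
    cv2.imwrite(f"pics/{n}0.png",cv2.resize(p[:,:,::-1],(768,576)))
    i=imaging.camera_info(n); print(n,i)
E
```

```text
pics
{'time_s': 0.0, 'qpos': array([-7.42007882e+01,  1.83520722e+01,  8.97061938e+01, -1.94414489e-03,
        7.20435266e+01, -1.14470757e+00]), 'qvel': array([ 0.05217748, -0.03135497,  0.00572325, -0.04383016, -0.03672396,
        0.03858853]), 'effort': array([ 1.49586827e-03, -4.12453651e+01, -2.31972170e+01,  7.27981701e-02,
        4.53451287e-02, -1.43034804e-04]), 'ee_pos': array([ 167.44058132, -549.55538549,  213.11739662]), 'ee_rot': array([-9.01018092e+01,  1.85558990e-04, -1.63055480e+02]), 'force': array([0.4340217 , 1.05256584, 0.056964  ]), 'torque': array([-0.00225129,  0.01924883, -0.02189559]), 'gripper_width': 90.85186105013716}
18.8
scene {'fx': 383.35881316379107, 'fy': 383.35881316379107, 'cx': 260.67745579613137, 'cy': 196.3222259334964, 'R': array([[ 0.36329076,  0.93157012,  0.0140338 ],
       [ 0.64338221, -0.23995262, -0.72696772],
       [-0.67385396,  0.27312975, -0.68652821]]), 't': array([-299.40743831, -214.94007833, 1509.90136469])}
top {'fx': 423.98984046202327, 'fy': 423.98984046202327, 'cx': 249.68860862648222, 'cy': 185.75446236908485, 'R': array([[-0.02892596, -0.9992532 , -0.0256188 ],
       [-0.98638824,  0.03268515, -0.16115183],
       [ 0.16186884,  0.02060861, -0.98659706]]), 't': array([ 147.54995778,  577.79924838, 1453.29048597])}
```

View pics/scene0.png

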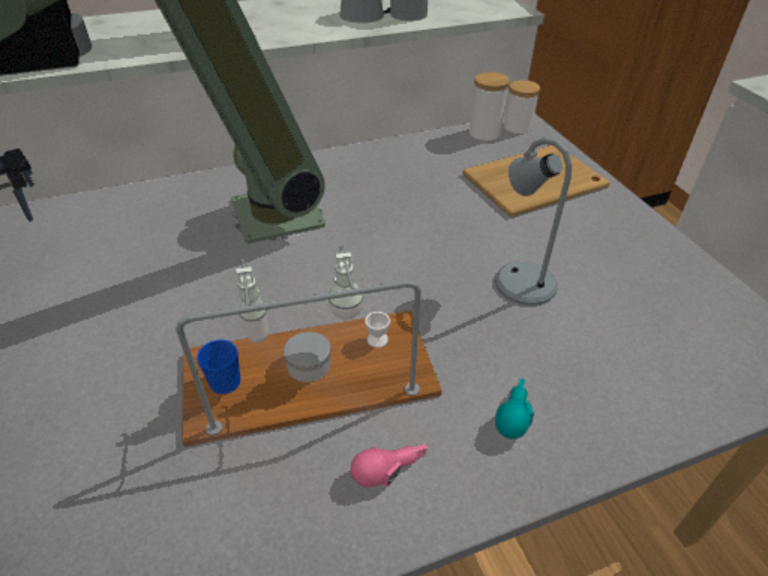

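View pics/top0.png

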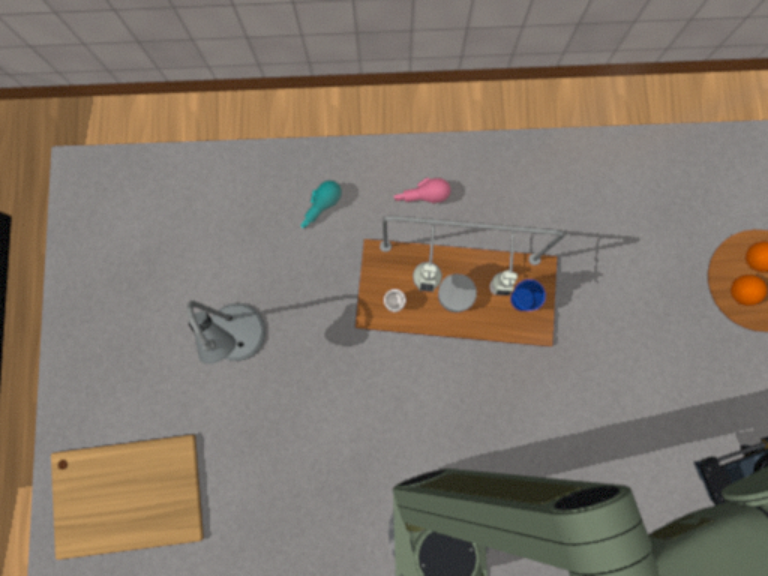

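```bash
cat > h.py <<'E'
import numpy as np, cv2
from scipy.spatial.transform import Rotation as Ro
from workcell import state, imaging, job, env
def cloud(p,d,i,wrist=False):
    v,u=np.mgrid[0:d.shape[0],0:d.shape[1]].astype(float)
    a=(u-i['cx'])/i['fx']; b=(v-i['cy'])/i['fy']
    if wrist:
        r=np.hypot(a,b); k=np.where(r>1e-9,np.tan(np.minimum(r,1.5))/np.maximum(r,1e-9),1); a=a*k;b=b*k
    P=np.stack([a*d,b*d,d],-1)
    X=(P-np.array(i['t']))@np.array(i['R'])
    X[d<=0]=np.nan
    return X
def tool(s=None):
    s=s or state()
    return Ro.from_euler('xyz',s['ee_rot'],degrees=True).as_matrix(), np.array(s['ee_pos'])
def proj(i,X):
    c=np.array(i['R'])@np.asarray(X,float)+np.array(i['t']); return c[0]/c[2]*i['fx']+i['cx'],c[1]/c[2]*i['fy']+i['cy']
E
python3 - <<'E'
from h import *
C={}
for n in ["scene","top"]:
    z=np.load(f"{n}0.npz"); i=imaging.camera_info(n); R=np.array(i['R']);print(n,'campos',-R.T@np.array(i['t']))
    C[n]=(z['p'],z['d'],cloud(z['p'],z['d'],i))
# plank by colour in top
p,d,X=C['top']; hsv=cv2.cvtColor(p,cv2.COLOR_RGB2HSV)
m=(hsv[...,0]<20)&(hsv[...,1]>100)&(X[...,2]>10)&(X[...,2]<26)&(X[...,0]>300)&(abs(X[...,1])<500)
m=cv2.morphologyEx(m.astype(np.uint8),cv2.MORPH_OPEN,np.ones((3,3)))
n,l,st,c=cv2.connectedComponentsWithStats(m); print(st,c)
k=1+np.argmax(st[1:,4]); mm=cv2.morphologyEx((l==k).astype(np.uint8),cv2.MORPH_CLOSE,np.ones((25,25)))
P=X[(l==k)]; print('z',np.nanmedian(P[:,2]))
print(cv2.minAreaRect(P[:,:2].astype(np.float32)))
# high things
for n in C:
    p,d,X=C[n]
    for nm,b in dict(bulbs=(330,640,-250,150,110,330),lamp=(300,800,150,500,40,400)).items():
        m=(X[...,0]>b[0])&(X[...,0]<b[1])&(X[...,1]>b[2])&(X[...,1]<b[3])&(X[...,2]>b[4])&(X[...,2]<b[5])
        P=X[m]; print(n,nm,len(P),P.min(0) if len(P) else '',P.max(0) if len(P) else '')
E
```

```text
scene campos [1264.51358462 -185.05539138  884.53721171]
top campos [ 338.95996699   98.60401745 1530.70558455]
[[     0      0    512    384 190977]
 [   237    160    134     71   5631]] [[254.13341921 191.37336957]
 [301.84798437 195.79470787]]
z 17.202407373043815
((551.2242431640625, -64.44622802734375), (467.7060546875, 218.9730682373047), 82.90098571777344)
scene bulbs 1473 [ 520.74292871 -249.78234309  131.11551062] [639.99763108  42.19726204 297.09383091]
scene lamp 1363 [395.05954753 205.77180499  40.0061536 ] [799.87577659 486.85152695 361.72705118]
top bulbs 765 [ 515.06263786 -249.95409029  122.79739121] [639.5756      45.51200003 300.91044593]
top lamp 965 [387.03670776 209.88724699  40.05571483] [799.88995915 484.53695055 363.33123073]
```

Run:
```python
from h import *
z=np.load("scene0.npz");p=z['p']
a=cv2.resize(p[160:240,140:270,::-1],None,fx=6,fy=6,interpolation=cv2.INTER_CUBIC)
cv2.imwrite('pics/crop_bulb.png',a[:480,:780])
cv2.imwrite('pics/crop_lamp.png',cv2.resize(p[85:205,320:410,::-1],None,fx=5,fy=5,interpolation=cv2.INTER_CUBIC))
```

```text
(no output)
```

View pics/crop_bulb.png

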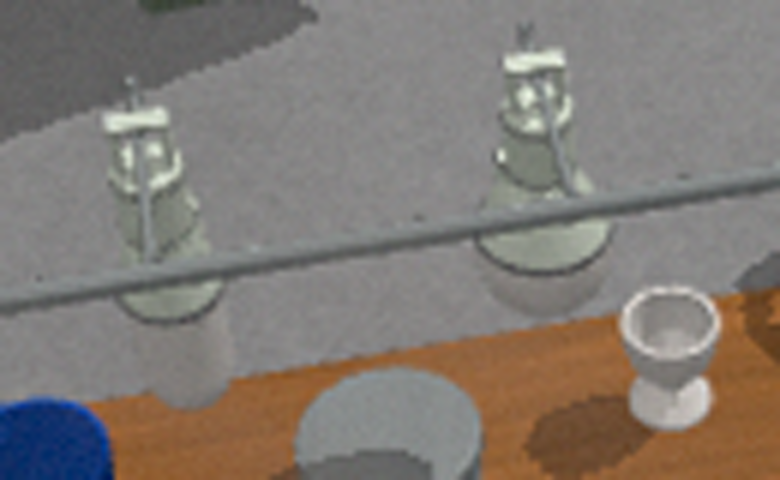

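View pics/crop_lamp.png

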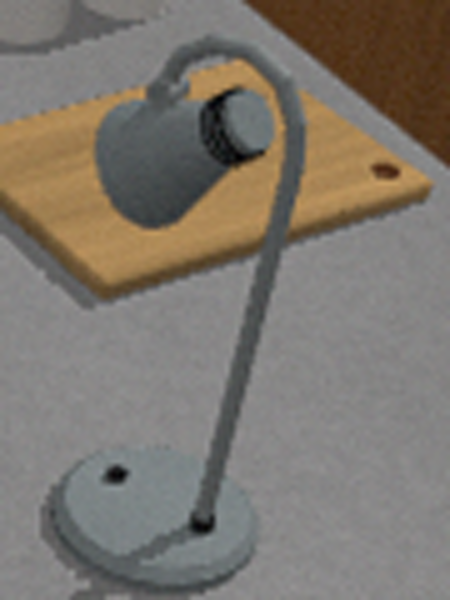

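Run:
```python
from h import *
C={}
for n in ["scene","top"]:
    z=np.load(f"{n}0.npz"); i=imaging.camera_info(n)
    C[n]=(z['p'],z['d'],cloud(z['p'],z['d'],i))
O=np.array([551.2,-64.4]);th=np.deg2rad(-7.1);ex=np.array([np.cos(th),np.sin(th)]);ey=np.array([-ex[1],ex[0]])
for n in C:
    X=C[n][2].reshape(-1,3);X=X[~np.isnan(X[:,0])]
    r=np.c_[(X[:,:2]-O)@ex,(X[:,:2]-O)@ey,X[:,2]]
    rail=r[(abs(r[:,1])<170)&(r[:,2]>288)&(r[:,2]<310)&(r[:,0]>80)&(r[:,0]<110)]
    if len(rail)>5: print(n,'rail',len(rail),np.median(rail,0),np.polyfit(rail[:,1],rail[:,0],1))
    for y0,nm in((-80,'a'),(80,'b')):
        q=r[(abs(r[:,1]-y0)<45)&(abs(r[:,0])<60)&(r[:,2]>130)]
        for lo,hi in((130,155),(155,175),(175,195),(195,225),(225,261),(262,275),(275,290),(290,320)):
            s=q[(q[:,2]>lo)&(q[:,2]<hi)]
            if len(s)>2: print(n,nm,lo,hi,len(s),'x',s[:,0].min().round(),s[:,0].max().round(),'y',s[:,1].min().round(1),s[:,1].max().round(1))
```

```text
scene rail 662 [ 98.29311614  -8.16976462 293.28600109] [1.25250037e-03 9.77537957e+01]
scene a 130 155 70 x -1.0 21.0 y -100.7 -61.6
scene a 155 175 91 x -0.0 21.0 y -100.8 -61.7
scene a 175 195 76 x 2.0 22.0 y -103.7 -62.2
scene a 195 225 107 x -19.0 24.0 y -101.3 -61.4
scene a 225 261 125 x -16.0 19.0 y -96.2 -65.7
scene a 262 275 34 x -7.0 14.0 y -93.3 -68.2
scene a 275 290 97 x -20.0 60.0 y -93.0 -69.6
scene b 155 175 41 x 12.0 29.0 y 51.6 101.5
scene b 175 195 113 x -1.0 32.0 y 48.7 107.6
scene b 195 225 178 x -29.0 32.0 y 50.9 106.1
scene b 225 261 122 x -19.0 18.0 y 63.5 93.3
scene b 262 275 33 x -12.0 14.0 y 65.4 88.9
scene b 275 290 86 x -20.0 58.0 y 66.3 89.9
top rail 361 [ 94.51617018  -0.65226435 293.12352636] [1.57318857e-03 9.48474647e+01]
top a 130 155 5 x -19.0 -7.0 y -76.8 -62.3
top a 155 175 8 x -15.0 5.0 y -67.3 -58.5
top a 175 195 8 x -25.0 19.0 y -75.5 -57.8
top a 195 225 82 x -26.0 18.0 y -98.3 -58.1
top a 225 261 55 x -20.0 15.0 y -94.1 -63.0
top a 262 275 16 x -14.0 14.0 y -92.6 -65.8
top a 275 290 69 x -20.0 60.0 y -91.6 -67.1
top b 175 195 24 x -24.0 30.0 y 52.4 110.9
top b 195 225 164 x -32.0 27.0 y 53.5 108.2
top b 225 261 44 x -23.0 14.0 y 64.8 96.4
top b 262 275 10 x -10.0 12.0 y 70.7 92.5
top b 275 290 71 x -20.0 59.0 y 68.6 92.6
```

Run:
```python
from h import *
for n in ["scene","top"]:
    z=np.load(f"{n}0.npz"); i=imaging.camera_info(n); p=z['p']
    X=cloud(p,z['d'],i)
    m=(X[...,0]>480)&(X[...,0]<680)&(X[...,1]>180)&(X[...,1]<480)
    foot=X[m&(X[...,2]>15)&(X[...,2]<30)]
    if len(foot): print(n,'foot',len(foot),cv2.minEnclosingCircle(foot[:,:2].astype(np.float32)),np.median(foot,0))
    for lo,hi in((30,90),(90,150),(150,200),(200,240),(240,260),(260,280),(280,300),(300,320),(320,340),(340,355),(355,370)):
        s=X[m&(X[...,2]>lo)&(X[...,2]<hi)]
        if len(s)>3: print(n,lo,hi,len(s),'x',s[:,0].min().round(),s[:,0].max().round(),'y',s[:,1].min().round(1),s[:,1].max().round(1),'med',np.median(s,0).round(1))
```

```text
scene foot 253 ((511.7567138671875, 439.53802490234375), 46.408634185791016) [506.59338886 448.00147664  19.8183818 ]
scene 30 90 40 x 499.0 511.0 y 471.7 480.0 med [506.4 476.3  58.3]
scene 90 150 48 x 499.0 513.0 y 473.3 479.9 med [507.5 476.9 118.2]
scene 150 200 43 x 499.0 512.0 y 472.5 480.0 med [507.7 476.9 174.6]
scene 200 240 36 x 501.0 512.0 y 473.3 479.9 med [507.3 476.2 220.4]
scene 240 260 17 x 501.0 513.0 y 473.5 479.7 med [506.8 476.3 249.4]
scene 260 280 22 x 501.0 512.0 y 472.8 479.2 med [507.8 476.2 269.3]
scene 280 300 27 x 480.0 513.0 y 452.6 478.9 med [505.  474.8 292.1]
scene 300 320 59 x 480.0 511.0 y 447.8 479.3 med [486.  467.6 307.5]
scene 320 340 34 x 489.0 507.0 y 468.5 479.9 med [501.1 473.8 331.2]
scene 340 355 34 x 480.0 497.0 y 463.5 477.3 med [489.5 470.2 348.1]
top foot 224 ((508.8569641113281, 440.9679260253906), 45.97219467163086) [501.71282771 451.35490546  19.53593922]
top 30 90 13 x 499.0 508.0 y 476.4 479.7 med [503.9 478.4  59.1]
top 90 150 13 x 501.0 510.0 y 477.1 479.7 med [503.9 477.7 118.1]
top 150 200 14 x 500.0 509.0 y 476.2 479.5 med [504.3 477.7 179. ]
top 200 240 12 x 500.0 510.0 y 475.9 480.0 med [503.5 478.  221.4]
top 240 260 7 x 500.0 509.0 y 476.4 479.3 med [503.8 477.2 253. ]
top 260 280 6 x 501.0 507.0 y 476.0 479.8 med [503.4 476.9 274.1]
top 280 300 7 x 489.0 508.0 y 466.1 479.9 med [503.1 477.6 289.4]
top 300 320 24 x 481.0 507.0 y 451.6 477.9 med [485.1 467.6 309.1]
top 320 340 7 x 496.0 504.0 y 472.1 478.6 med [499.4 476.9 336.1]
top 340 355 23 x 480.0 496.0 y 467.3 479.5 med [486.5 473.2 350. ]
```

Run:
```python
from h import *
for n in ["scene","top"]:
    z=np.load(f"{n}0.npz"); i=imaging.camera_info(n); p=z['p']
    X=cloud(p,z['d'],i)
    m=(X[...,0]>330)&(X[...,0]<640)&(X[...,1]>330)&(X[...,1]<580)
    foot=X[m&(X[...,2]>15)&(X[...,2]<26)]
    if len(foot): print(n,'foot',len(foot),cv2.minEnclosingCircle(foot[:,:2].astype(np.float32)))
    for lo,hi in((30,90),(90,180),(180,200),(200,220),(220,240),(240,260),(260,280),(280,300),(300,320),(320,340),(340,355),(355,370)):
        s=X[m&(X[...,2]>lo)&(X[...,2]<hi)]
        if len(s)>3: print(n,lo,hi,len(s),'x',s[:,0].min().round(),s[:,0].max().round(),'y',s[:,1].min().round(1),s[:,1].max().round(1),'med',np.median(s,0).round(1))
```

```text
scene foot 699 ((474.9969787597656, 464.7597961425781), 66.51338195800781)
scene 30 90 55 x 499.0 512.0 y 471.7 483.7 med [507.9 477.4  58.4]
scene 90 180 92 x 499.0 513.0 y 472.5 484.6 med [508.  477.5 135.9]
scene 180 200 21 x 499.0 512.0 y 473.3 483.2 med [508.3 477.3 190.9]
scene 200 220 25 x 504.0 512.0 y 473.3 483.5 med [508.2 477.1 211.5]
scene 220 240 35 x 444.0 512.0 y 421.8 486.8 med [504.  474.8 233.4]
scene 240 260 103 x 430.0 513.0 y 405.6 483.7 med [452.1 433.6 251.9]
scene 260 280 165 x 402.0 513.0 y 404.4 482.4 med [452.8 425.9 270.3]
scene 280 300 245 x 395.0 513.0 y 408.4 485.6 med [447.5 432.2 290.2]
scene 300 320 251 x 417.0 511.0 y 432.8 486.9 med [469.1 449.7 309.7]
scene 320 340 108 x 420.0 507.0 y 432.4 480.6 med [467.9 461.6 325.9]
scene 340 355 80 x 424.0 497.0 y 440.6 480.9 med [474.4 463.3 349.1]
scene 355 370 38 x 442.0 485.0 y 450.3 471.0 med [464.6 460.3 357.8]
top foot 583 ((472.84356689453125, 465.78387451171875), 68.83045959472656)
top 30 90 17 x 476.0 508.0 y 459.8 482.2 med [502.8 478.4  56. ]
top 90 180 27 x 499.0 510.0 y 476.2 483.3 med [502.9 478.  136.7]
top 180 200 8 x 499.0 509.0 y 476.6 484.5 med [503.3 477.9 187.6]
top 200 220 8 x 499.0 510.0 y 475.9 482.0 med [501.9 478.5 212.4]
top 220 240 6 x 500.0 509.0 y 476.1 480.0 med [503.5 478.5 230.2]
top 240 260 12 x 431.0 509.0 y 408.3 482.2 med [501.  477.  254.4]
top 260 280 81 x 387.0 507.0 y 408.0 481.0 med [430.3 419.1 275. ]
top 280 300 302 x 387.0 508.0 y 411.2 483.0 med [415.1 436.6 290.8]
top 300 320 174 x 412.0 510.0 y 434.5 483.8 med [451.8 450.9 310.5]
top 320 340 77 x 416.0 504.0 y 436.0 484.3 med [460.1 455.2 325.2]
top 340 355 69 x 424.0 496.0 y 446.1 480.3 med [452.2 458.4 350.7]
top 355 370 48 x 440.0 480.0 y 451.7 473.3 med [460.1 462.7 358.2]
```

Run:
```python
from h import *
i=imaging.camera_info('wrist'); T,p=tool(); R=np.array(i['R']); c=-R.T@np.array(i['t'])
print({k:i[k] for k in('fx','cx','cy')},'cam in tool',T.T@(c-p),'optical axis in tool',T.T@R[2],'imgx',T.T@R[0])
print(T)
# target: pre-grasp above bulb
yaw=np.deg2rad(172.9)
Tg=np.c_[[np.cos(yaw),np.sin(yaw),0],[0,0,-1],[-np.sin(yaw),np.cos(yaw),0]]; 
for z in(360,):
    g=np.array([561.1,15.0,z]); print('delta tool cm',T.T@(g-p)/10, Ro.from_matrix(T.T@Tg).as_rotvec(degrees=True),np.linalg.det(Tg))
```

```text
{'fx': 297.3186396354542, 'cx': 255.8720931552628, 'cy': 194.39329238484132} cam in tool [-8.12965873e+01 -1.69586797e+02 -5.78033851e-02] optical axis in tool [ 2.85374898e-01  9.58415793e-01 -5.79338698e-04] imgx [7.11400929e-05 5.83292769e-04 9.99999827e-01]
[[-9.56581222e-01 -3.98103869e-04  2.91465619e-01]
 [-2.91465887e-01  1.46663589e-03 -9.56580099e-01]
 [-4.66556997e-05 -9.99998845e-01 -1.51899005e-03]]
delta tool cm [-54.10829412 -14.61098403 -42.55922588] [8.63115208e-02 2.40457343e+01 1.56288014e-02] 0.9999999999999999
```

```bash
python3 -m pendant '[{"delta_pos":[0,-4,0],"twist":[0,0,0],"grip":100},{"delta_pos":[0,-8,0],"twist":[0,0,0],"grip":100},{"delta_pos":[-3,-12,-2],"twist":[0,0,0],"grip":100},{"delta_pos":[-7,-14.5,-4.5],"twist":[0,0,0],"grip":100},{"delta_pos":[-11,-15.5,-7.5],"twist":[0,0,0],"grip":100}]' 20
python3 -m pendant '[{"delta_pos":[-43,0,-35],"twist":[0,0,0],"grip":100},{"delta_pos":[-43,0,-35],"twist":[0,0,0],"grip":100},{"delta_pos":[-43,0,-35],"twist":[0,0,0],"grip":100},{"delta_pos":[-43,0,-35],"twist":[0,0,0],"grip":100},{"delta_pos":[-43,0,-35],"twist":[0,0,0],"grip":100}]'
python3 - <<'E'
from h import *
T,p=tool();yaw=np.deg2rad(172.9)
Tg=np.c_[[np.cos(yaw),np.sin(yaw),0],[0,0,-1],[-np.sin(yaw),np.cos(yaw),0]]
print(T.T@(np.array([561.1,15,360])-p)/10,Ro.from_matrix(T.T@Tg).as_rotvec(degrees=True))
E
```

```text
time_s: 0.6
ee_pos: [247.4, -452.3, 369.2]
ee_rot: [-89.8, 0.1, -163.2]
force: [1.1, 1.0, -0.3]
gripper_width: 91.4
time_s: 1.1
ee_pos: [386.5, -242.8, 366.9]
ee_rot: [-90.0, -0.0, -163.1]
force: [0.5, -0.9, -0.7]
gripper_width: 91.2
[-24.21382004   0.69184468 -19.57714929] [1.68699198e-03 2.40294404e+01 1.06927202e-02]
```

```bash
python3 -m pendant '[{"delta_pos":[-23.7,0.5,-19.3],"twist":[0,24,0],"grip":100},{"delta_pos":[-23.7,0.5,-19.3],"twist":[0,24,0],"grip":100},{"delta_pos":[-23.7,0.5,-19.3],"twist":[0,24,0],"grip":100},{"delta_pos":[-23.7,0.5,-19.3],"twist":[0,24,0],"grip":100},{"delta_pos":[-23.7,0.5,-19.3],"twist":[0,24,0],"grip":100}]'
python3 -m pendant '[{"delta_pos":[-7,0.5,-5.6],"twist":[0,0,0],"grip":100},{"delta_pos":[0,0,0],"twist":[0,0,0],"grip":100},{"delta_pos":[0,0,0],"twist":[0,0,0],"grip":100},{"delta_pos":[0,0,0],"twist":[0,0,0],"grip":100},{"delta_pos":[0,0,0],"twist":[0,0,0],"grip":100}]' >/dev/null
python3 - <<'E'
from h import *
T,p=tool();yaw=np.deg2rad(172.9);print(p,state()['time_s'],state()['ee_rot'])
Tg=np.c_[[np.cos(yaw),np.sin(yaw),0],[0,0,-1],[-np.sin(yaw),np.cos(yaw),0]]
print(T.T@(np.array([561.1,15,360])-p)/10,Ro.from_matrix(T.T@Tg).as_rotvec(degrees=True))
E
```

```text
time_s: 1.6
ee_pos: [514.3, -53.4, 363.1]
ee_rot: [-90.0, -0.0, 172.9]
force: [-0.2, -0.6, -0.2]
gripper_width: 91.3
[513.91930412 -55.10917646 363.95673742] 2.1 [-9.00105625e+01  8.51798662e-02  1.72927578e+02]
[-3.81836776  0.40274055 -7.53840648] [ 0.01058299  0.02758536 -0.08517732]
```

```bash
python3 -m pendant '[{"delta_pos":[-1.9,0,-3.8],"twist":[0,0,0],"grip":100},{"delta_pos":[-3.8,0.4,-7.5],"twist":[0,0,0],"grip":100},{"delta_pos":[-3.8,0.4,-7.5],"twist":[0,0,0],"grip":100},{"delta_pos":[-3.8,0.4,-7.5],"twist":[0,0,0],"grip":100},{"delta_pos":[-3.8,0.4,-7.5],"twist":[0,0,0],"grip":100}]'
python3 - <<'E'
from h import *
i=imaging.camera_info('wrist'); p,d=imaging.grab_frame('wrist'); np.savez('w1.npz',p=p,d=d,**{k:np.array(v) for k,v in i.items()})
cv2.imwrite('pics/w1.png',cv2.resize(p[:,:,::-1],(768,576)))
i=imaging.camera_info('top'); p,d=imaging.grab_frame('top');cv2.imwrite('pics/t1.png',cv2.resize(p[:,:,::-1],(768,576)))
E
```

```text
time_s: 2.6
ee_pos: [560.3, 14.1, 360.1]
ee_rot: [-90.0, 0.1, 172.9]
force: [-0.1, -0.8, 0.2]
gripper_width: 91.2
```

View pics/w1.png

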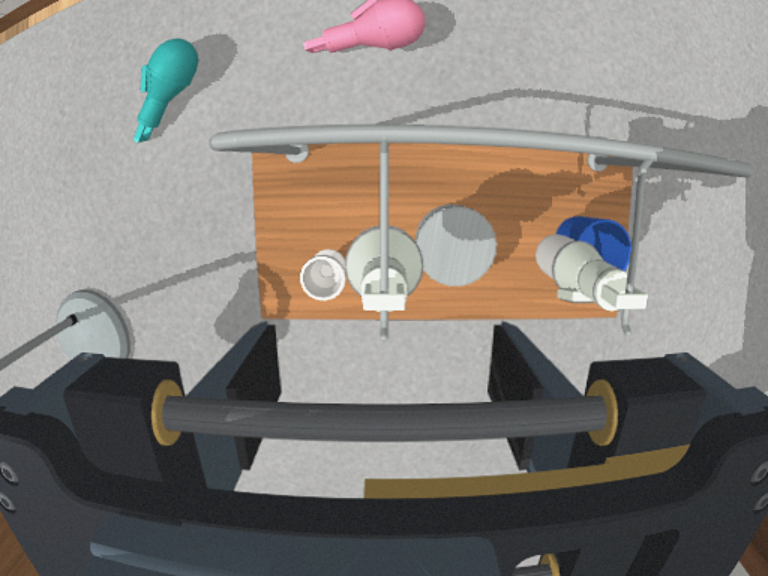

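Run:
```python
from h import *
z=np.load('w1.npz');X=cloud(z['p'],z['d'],z,True)
O=np.array([551.2,-64.4]);th=np.deg2rad(-7.1);ex=np.array([np.cos(th),np.sin(th)]);ey=np.array([-ex[1],ex[0]])
r=np.dstack([(X[...,:2]-O)@ex,(X[...,:2]-O)@ey,X[...,2]])[:215,:].reshape(-1,3)
q=r[(abs(r[:,1]-80)<45)&(abs(r[:,0])<60)&(r[:,2]>130)]
for lo,hi in((155,175),(175,195),(195,225),(225,261),(262,275),(275,283),(283,290),(290,320)):
    s=q[(q[:,2]>lo)&(q[:,2]<hi)]
    if len(s)>2: print(lo,hi,len(s),'x',s[:,0].min().round(1),s[:,0].max().round(1),'y',s[:,1].min().round(1),s[:,1].max().round(1),s.mean(0).round(1))
T,p=tool();print(p,ex@(p[:2]-O),ey@(p[:2]-O))
```

```text
175 195 241 x -22.5 32.2 y 50.0 110.6 [ 12.7  79.1 192.1]
195 225 977 x -19.6 31.3 y 50.2 108.2 [ 12.   79.8 207.9]
225 261 425 x -16.1 16.6 y 64.7 95.3 [  9.3  80.  253.1]
262 275 38 x 3.1 13.9 y 68.1 91.7 [  6.5  79.3 268.1]
275 283 451 x -12.6 59.9 y 68.5 91.4 [ 26.9  79.6 280.7]
283 290 314 x -3.2 6.9 y 67.8 91.4 [  2.   79.7 285.1]
[560.27981335  13.81362488 360.11562294] -0.6571307562759748 78.73615628679815
```

```bash
python3 -m pendant '[{"delta_pos":[-0.1,3,-0.1],"twist":[0,0,0],"grip":100},{"delta_pos":[-0.1,6,-0.1],"twist":[0,0,0],"grip":100},{"delta_pos":[-0.1,9,-0.1],"twist":[0,0,0],"grip":100},{"delta_pos":[-0.1,11.5,-0.1],"twist":[0,0,0],"grip":100},{"delta_pos":[-0.1,13,-0.1],"twist":[0,0,0],"grip":100}]'
python3 -m pendant '[{"delta_pos":[0,0,0],"twist":[0,0,0],"grip":60},{"delta_pos":[0,0,0],"twist":[0,0,0],"grip":40},{"delta_pos":[0,0,0],"twist":[0,0,0],"grip":10},{"delta_pos":[0,0,0],"twist":[0,0,0],"grip":10},{"delta_pos":[0,0,0],"twist":[0,0,0],"grip":10}]' 20
```

```text
time_s: 3.2
ee_pos: [560.5, 14.6, 227.7]
ee_rot: [-90.0, -0.1, 172.9]
force: [-0.2, 0.3, -0.5]
gripper_width: 91.2
time_s: 3.7
ee_pos: [562.2, 15.5, 230.3]
ee_rot: [-90.0, 0.1, 172.9]
force: [-0.8, 0.6, -0.2]
gripper_width: 54.3
```

```bash
python3 -m pendant '[{"delta_pos":[0,0,0],"twist":[0,0,0],"grip":10},{"delta_pos":[0,0,0],"twist":[0,0,0],"grip":10},{"delta_pos":[0,0,0],"twist":[0,0,0],"grip":10},{"delta_pos":[0,0,0],"twist":[0,0,0],"grip":10},{"delta_pos":[0,0,0],"twist":[0,0,0],"grip":10}]' 20
python3 - <<'E'
from h import *
i=imaging.camera_info('wrist'); p,d=imaging.grab_frame('wrist'); np.savez('w2.npz',p=p,d=d,**{k:np.array(v) for k,v in i.items()})
cv2.imwrite('pics/w2.png',cv2.resize(p[:,:,::-1],(768,576)))
E
```

```text
time_s: 4.2
ee_pos: [561.8, 15.5, 229.4]
ee_rot: [-90.0, -0.0, 172.9]
force: [-0.2, 1.2, 0.1]
gripper_width: 29.7
```

View pics/w2.png

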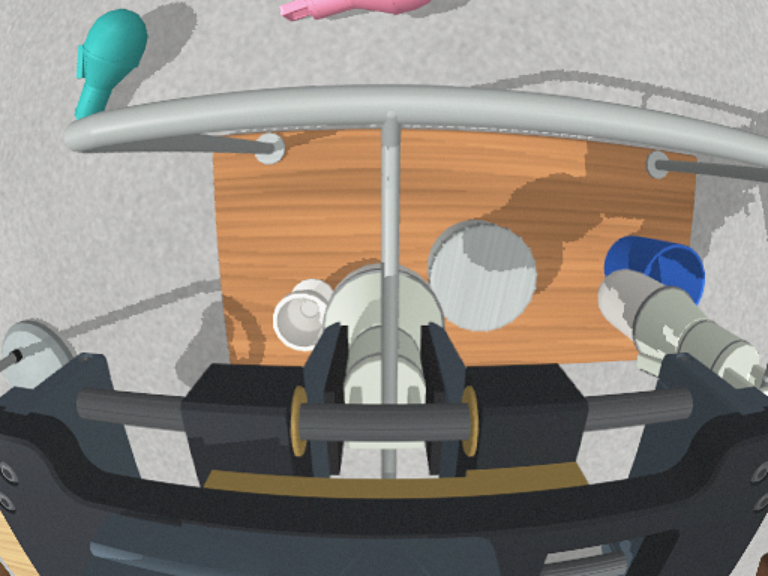

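```bash
python3 -m pendant '[{"delta_pos":[0,-0.5,0],"twist":[0,0,0],"grip":10},{"delta_pos":[0,-1.1,0],"twist":[0,0,0],"grip":10},{"delta_pos":[0,-1.1,0],"twist":[0,0,0],"grip":10},{"delta_pos":[0,-1.1,0],"twist":[0,0,0],"grip":10},{"delta_pos":[0,-1.1,0],"twist":[0,0,0],"grip":10}]' 25
python3 -m pendant '[{"delta_pos":[1.2,0,0],"twist":[0,0,0],"grip":10},{"delta_pos":[2.4,0,0],"twist":[0,0,0],"grip":10},{"delta_pos":[3.6,0,0],"twist":[0,0,0],"grip":10},{"delta_pos":[5,0,0],"twist":[0,0,0],"grip":10},{"delta_pos":[6.5,0,0],"twist":[0,0,0],"grip":10}]'
```

```text
time_s: 4.75
ee_pos: [561.7, 15.5, 240.3]
ee_rot: [-90.0, -0.0, 172.9]
force: [0.1, -0.1, -0.9]
gripper_width: 29.3
time_s: 5.25
ee_pos: [495.8, 23.7, 240.5]
ee_rot: [-90.0, 0.0, 173.0]
force: [0.7, 0.0, -0.7]
gripper_width: 29.6
```

```bash
cat > cone.py <<'E'
from h import *
from scipy.optimize import least_squares
from scipy.spatial import cKDTree
O=np.array([474.,465.2]); 
def run(names):
    P=[]
    for n in names:
        z=np.load(f"{n}0.npz"); i=imaging.camera_info(n); X=cloud(z['p'],z['d'],i).reshape(-1,3)
        m=(X[:,0]>360)&(X[:,0]<500)&(X[:,1]>390)&(X[:,1]<485)&(X[:,2]>215)&(X[:,2]<335)
        P.append(X[m])
    P=np.concatenate(P)
    # glass centre c, light dir yaw,el(down); cone radius at distance s behind glass: 40-20*s/88
    def res(q):
        c=q[:3]; y,e=q[3],q[4]; l=np.array([np.cos(e)*np.cos(y),np.cos(e)*np.sin(y),-np.sin(e)])
        w=P-c; s=-(w@l); rad=np.linalg.norm(w+np.outer(s,l),axis=1)
        k=20/88; side=(rad-(40-k*s))/np.hypot(1,k)
        # sdf of truncated cone (approx): max of side, back, front
        sd=np.maximum(np.maximum(side,s-88),-s)
        return sd
    best=None
    for e0 in np.deg2rad([28,38,48]):
      for y0 in np.deg2rad([-145,-156,-166]):
        r=least_squares(res,[405,430,262,y0,e0],loss='soft_l1',f_scale=2)
        if best is None or r.cost<best.cost: best=r
    f=res(best.x); print(names,len(P),'cost',best.cost.round(1),'in<4mm',(abs(f)<4).sum(),'rms',np.sqrt((f[abs(f)<4]**2).mean()).round(2),'glass',best.x[:3].round(1),'yaw,el',np.rad2deg(best.x[3:]).round(2))
    return best.x
if __name__=='__main__':
    run(['top','scene']);run(['top']);run(['scene'])
E
python3 cone.py
```

```text
['top', 'scene'] 1343 cost 5515.4 in<4mm 1075 rms 1.91 glass [414.9 444.1 256. ] yaw,el [-152.79   41.85]
['top'] 601 cost 2642.0 in<4mm 491 rms 1.89 glass [415.4 445.1 255.5] yaw,el [-155.07   39.57]
['scene'] 742 cost 2485.7 in<4mm 612 rms 1.83 glass [414.5 443.5 257. ] yaw,el [-152.35   42.93]
```

```bash
cat > goal.py <<'E'
from h import *
NECK=np.array([0,-14.,0]) # neck mid in tool frame
B=-np.eye(3); B=np.array([[-1,0,0],[0,0,-1],[0,-1,0.]]) # columns: bulb x,y,z axes in tool frame: x->-tx, y->-tz, z->-ty
CELL=NECK+B@np.array([-27.5,0,-31.7]); N=B@np.array([-np.cos(.438),0,np.sin(.438)])
def light(y,e):
    y,e=np.deg2rad([y,e]); return np.array([np.cos(e)*np.cos(y),np.cos(e)*np.sin(y),-np.sin(e)])
def goal(g,y,e,dist=100):
    l=light(y,e); tz=np.array([-np.sin(np.deg2rad(y)),np.cos(np.deg2rad(y)),0]) 
    # bulb x horizontal heading = y ; bulb y = +90 -> level
    by=tz; n=-l
    # bulb frame: n=-cos a bx + sin a bz, with bx,bz in plane perp by
    a=.438; m=np.cross(by,n) ; m=m if m[2]>0 else -m # up the slope
    bx=-np.cos(a)*n+np.sin(a)*m; bz=np.sin(a)*n+np.cos(a)*m
    Rb=np.c_[bx,by,bz]; assert np.linalg.det(Rb)>0.9
    T=Rb@B.T
    p=np.asarray(g)+dist*l-T@CELL
    return T,p
def step(Tg,pg):
    T,p=tool(); return (T.T@(pg-p)/10).round(2), Ro.from_matrix(T.T@Tg).as_rotvec(degrees=True).round(2)
def check(g,y,e,T=None,p=None):
    if T is None: T,p=tool()
    l=light(y,e); L=np.c_[l,[-np.sin(np.deg2rad(y)),np.cos(np.deg2rad(y)),0],np.cross(l,[-np.sin(np.deg2rad(y)),np.cos(np.deg2rad(y)),0])]
    c=p+T@CELL; print('cell in lamp_glass',(L.T@(c-g)).round(1),'angle',np.rad2deg(np.arccos(-(T@N)@l)).round(1))
E
python3 - <<'E'
from goal import *
g=np.array([415,444.5,256]); 
T,p=goal(g,-154,41); print(T.round(3),p,'yaw/pitch',Ro.from_matrix(T).as_euler('xyz',degrees=True))
check(g,-154,41,T,p)
s=state();print(s['qpos'],s['ee_pos'],step(T,p))
E
```

```text
[[ 0.864  0.246 -0.438]
 [ 0.422  0.12   0.899]
 [ 0.274 -0.962  0.   ]] [319.03696509 397.69570058 199.88060977] yaw/pitch [-90.         -15.90444857  26.        ]
cell in lamp_glass [100.   0.   0.] angle 0.0
[ 1.40804447e+00  1.02216901e+01  9.68535015e+01 -3.39603454e-03
  7.29214529e+01  9.84589749e+01] [495.82628499  23.67184016 240.51382752] (array([ 22.14,   4.06, -34.95]), array([-20.35, 145.74,  -6.04]))
```

```bash
python3 -m pendant '[{"delta_pos":[3,-1,-2],"twist":[0,-8,0],"grip":10},{"delta_pos":[6,-1,-5],"twist":[0,-16,0],"grip":10},{"delta_pos":[9,-1,-8],"twist":[0,-24,0],"grip":10},{"delta_pos":[11,-1,-11],"twist":[0,-32,0],"grip":10},{"delta_pos":[11.2,-1,-12],"twist":[0,-40,0],"grip":10}]' 25
python3 -m pendant '[{"delta_pos":[0,0,0],"twist":[0,-8,0],"grip":10},{"delta_pos":[0,0,0],"twist":[0,-16,0],"grip":10},{"delta_pos":[0,0,0],"twist":[0,-24,0],"grip":10},{"delta_pos":[0,0,0],"twist":[0,-32,0],"grip":10},{"delta_pos":[0,0,0],"twist":[0,-40,0],"grip":10}]'
python3 - <<'E'
from goal import *
s=state();T,p=tool();print(s['qpos'],s['ee_pos'],s['ee_rot'])
print(T.T@(np.array([247,362,230.])-p)/10)
E
```

```text
time_s: 5.75
ee_pos: [397.7, 158.2, 250.8]
ee_rot: [-90.1, 0.0, -146.5]
force: [0.6, 0.1, -1.4]
gripper_width: 29.5
time_s: 6.25
ee_pos: [399.9, 156.2, 250.6]
ee_rot: [-90.0, 0.0, -106.7]
force: [-0.1, 0.2, -1.9]
gripper_width: 29.5
[ 1.98009974e+01  3.59417300e+00  1.03216324e+02 -5.65467215e-03
  7.31699303e+01  3.65097500e+01] [399.85026301 156.15178141 250.55150732] [-8.99810475e+01  7.29443151e-03 -1.06707115e+02]
[-15.32147782   2.05030116 -20.55818929]
```

```bash
python3 -m pendant '[{"delta_pos":[-3,0.5,-4],"twist":[0,-8,0],"grip":10},{"delta_pos":[-6,0.5,-8],"twist":[0,-16,0],"grip":10},{"delta_pos":[-9,0.5,-12],"twist":[0,-24,0],"grip":10},{"delta_pos":[-12,0.5,-16],"twist":[0,-32,0],"grip":10},{"delta_pos":[-15,0.5,-20],"twist":[0,-40,0],"grip":10}]' 25
python3 -m pendant '[{"delta_pos":[0,0,0],"twist":[0,-8,0],"grip":10},{"delta_pos":[0,0,0],"twist":[0,-16,0],"grip":10},{"delta_pos":[0,0,0],"twist":[0,-24,0],"grip":10},{"delta_pos":[0,0,0],"twist":[0,-32,0],"grip":10},{"delta_pos":[0,0,0],"twist":[0,-40,0],"grip":10}]'
python3 -m pendant '[{"delta_pos":[0,0,0],"twist":[0,-8,0],"grip":10},{"delta_pos":[0,0,0],"twist":[0,-16,0],"grip":10},{"delta_pos":[0,0,0],"twist":[0,-24,0],"grip":10},{"delta_pos":[0,0,0],"twist":[0,-32,0],"grip":10},{"delta_pos":[0,0,0],"twist":[0,-40,0],"grip":10}]'
python3 - <<'E'
from goal import *
s=state();T,p=tool();print(s['qpos'],s['ee_pos'],s['ee_rot'])
Tg,pg=goal(np.array([415,444.5,256]),-154,41); print(step(Tg,pg))
E
```

```text
time_s: 6.75
ee_pos: [251.7, 358.8, 245.8]
ee_rot: [-89.9, 0.0, -66.7]
force: [1.7, 1.4, -2.1]
gripper_width: 29.5
time_s: 7.25
ee_pos: [253.0, 357.5, 245.5]
ee_rot: [-90.0, -0.0, -26.7]
force: [-0.7, 0.7, -1.2]
gripper_width: 29.6
time_s: 7.75
ee_pos: [253.1, 357.4, 245.5]
ee_rot: [-90.0, -0.0, 13.3]
force: [0.5, 0.5, -1.2]
gripper_width: 29.8
[ 5.31989621e+01  4.59792160e+00  1.02840085e+02 -1.25863181e-03
  7.25497891e+01 -5.00890053e+01] [253.05350742 357.43653076 245.52768017] [-8.99930907e+01 -1.01317875e-02  1.32883441e+01]
(array([7.35, 4.57, 2.4 ]), array([  1.76, -12.63, -15.83]))
```

```bash
python3 -m pendant '[{"delta_pos":[0,1,0],"twist":[0,-6.5,0],"grip":10},{"delta_pos":[0,3,0],"twist":[0,-12.7,0],"grip":10},{"delta_pos":[0,5,0],"twist":[0,-12.7,0],"grip":10},{"delta_pos":[0,6,0],"twist":[0,-12.7,0],"grip":10},{"delta_pos":[0,6,0],"twist":[0,-12.7,0],"grip":10}]' 25
python3 -m pendant '[{"delta_pos":[0,0,0],"twist":[0,0,-7],"grip":10},{"delta_pos":[0,0,0],"twist":[0,0,-14],"grip":10},{"delta_pos":[0,0,0],"twist":[0,0,-21],"grip":10},{"delta_pos":[0,0,0],"twist":[0,0,-28],"grip":10},{"delta_pos":[0,0,0],"twist":[0,0,-35],"grip":10}]'
python3 -m pendant '[{"delta_pos":[0,0,0],"twist":[0,0,0],"grip":10},{"delta_pos":[0,0,0],"twist":[0,0,0],"grip":10},{"delta_pos":[0,0,0],"twist":[0,0,0],"grip":10},{"delta_pos":[0,0,0],"twist":[0,0,0],"grip":10},{"delta_pos":[0,0,0],"twist":[0,0,0],"grip":10}]'
python3 - <<'E'
from goal import *
print(state()['qpos'])
i=imaging.camera_info('wrist'); p,d=imaging.grab_frame('wrist'); np.savez('w3.npz',p=p,d=d,**{k:np.array(v) for k,v in i.items()})
cv2.imwrite('pics/w3.png',cv2.resize(p[:,:,::-1],(768,576)))
E
```

```text
time_s: 8.25
ee_pos: [252.9, 357.0, 184.4]
ee_rot: [-90.1, 0.1, 25.6]
force: [-0.5, 0.3, -0.0]
gripper_width: 29.5
time_s: 8.75
ee_pos: [254.7, 356.6, 186.4]
ee_rot: [-90.2, -33.2, 25.5]
force: [0.8, 0.7, -1.4]
gripper_width: 29.4
time_s: 9.25
ee_pos: [255.8, 357.1, 185.3]
ee_rot: [-90.4, -32.9, 25.5]
force: [-0.2, 0.0, -2.1]
gripper_width: 29.6
[ 69.8994152   -2.8111457  128.57638491 -40.04104383  36.68804523
 -16.47638298]
```

View pics/w3.png

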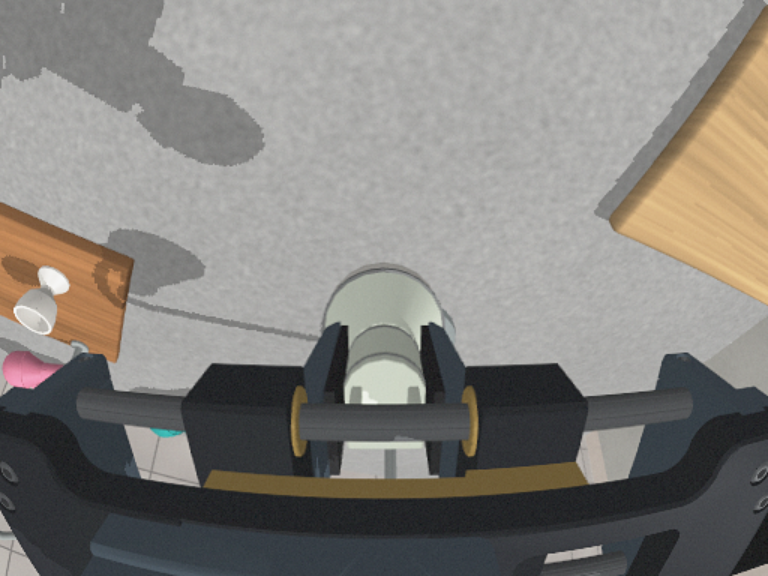

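Run:
```python
from goal import *
h=np.deg2rad(26);f=np.array([np.cos(h),np.sin(h),0]);r=np.array([np.sin(h),-np.cos(h),0])
ty=np.cos(np.deg2rad(40))*f-np.array([0,0,np.sin(np.deg2rad(40))]); T=np.c_[r,ty,np.cross(r,ty)]; pg=np.array([290,374,135.])
print(T.round(2),step(T,pg))
# two-stage: first tilt & move
Ta=T@Ro.from_euler('y',-90,degrees=True).as_matrix(); print(step(Ta,pg))
i=imaging.camera_info('wrist');To,p0=tool();c=-np.array(i['R']).T@np.array(i['t']);off=To.T@(c-p0);Rc=np.array(i['R'])@To
cam=pg+T@off;print('cam',cam)
v=Rc@T.T@(np.array([415,444.5,256])-cam);a=np.arctan2(np.hypot(v[0],v[1]),v[2]);q=v[:2]/np.hypot(v[0],v[1])*a*297+[256,194];print('pixel of glass',q)
```

```text
[[ 0.44  0.69  0.58]
 [-0.9   0.34  0.28]
 [ 0.   -0.64  0.77]] (array([0.49, 6.29, 0.1 ]), array([ 13.99,  88.94, -12.89]))
(array([0.49, 6.29, 0.1 ]), array([  0.7 ,  -0.33, -17.13]))
cam [137.19984767 390.67444818 244.18467693]
pixel of glass [467.07498343 207.94141861]
```

```bash
python3 -m pendant '[{"delta_pos":[0.1,1.3,0],"twist":[0,0,-4],"grip":10},{"delta_pos":[0.2,2.6,0],"twist":[0,0,-8],"grip":10},{"delta_pos":[0.3,4,0],"twist":[0,0,-12],"grip":10},{"delta_pos":[0.4,5.4,0],"twist":[0,0,-16],"grip":10},{"delta_pos":[0.5,6.3,0],"twist":[0,0,-20],"grip":10}]' 25
python3 -m pendant '[{"delta_pos":[0,0,0],"twist":[0,8,0],"grip":10},{"delta_pos":[0,0,0],"twist":[0,16,0],"grip":10},{"delta_pos":[0,0,0],"twist":[0,24,0],"grip":10},{"delta_pos":[0,0,0],"twist":[0,32,0],"grip":10},{"delta_pos":[0,0,0],"twist":[0,40,0],"grip":10}]'
python3 -m pendant '[{"delta_pos":[0,0,0],"twist":[0,8.5,0],"grip":10},{"delta_pos":[0,0,0],"twist":[0,17,0],"grip":10},{"delta_pos":[0,0,0],"twist":[0,25,0],"grip":10},{"delta_pos":[0,0,0],"twist":[0,33,0],"grip":10},{"delta_pos":[0,0,0],"twist":[0,41,0],"grip":10}]'
python3 -m pendant '[{"delta_pos":[0,0,0],"twist":[0,7,0],"grip":10},{"delta_pos":[0,0,0],"twist":[0,7,0],"grip":10},{"delta_pos":[0,0,0],"twist":[0,7,0],"grip":10},{"delta_pos":[0,0,0],"twist":[0,7,0],"grip":10},{"delta_pos":[0,0,0],"twist":[0,7,0],"grip":10}]'
python3 - <<'E'
from goal import *
print(state()['qpos'])
i=imaging.camera_info('wrist'); p,d=imaging.grab_frame('wrist'); np.savez('w4.npz',p=p,d=d,**{k:np.array(v) for k,v in i.items()})
cv2.imwrite('pics/w4.png',cv2.resize(p[:,:,::-1],(768,576)))
E
```

```text
time_s: 9.8
ee_pos: [264.6, 377.2, 183.3]
ee_rot: [-92.7, -49.0, 25.5]
force: [0.3, 0.0, -1.3]
gripper_width: 29.2
time_s: 10.3
ee_pos: [264.4, 378.0, 183.8]
ee_rot: [-54.6, -36.4, -27.9]
force: [-0.0, -0.6, -1.2]
gripper_width: 29.5
time_s: 10.8
ee_pos: [264.4, 378.0, 183.8]
ee_rot: [-41.5, -8.2, -60.6]
force: [1.0, 0.3, -0.8]
gripper_width: 29.3
time_s: 11.3
ee_pos: [264.3, 377.7, 183.9]
ee_rot: [-41.0, -3.2, -64.9]
force: [0.2, -0.2, -1.3]
gripper_width: 29.8
[ 81.64612169   2.31544622 135.8948402  -76.99710445  41.84199463
 116.43761625]
```

View pics/w4.png

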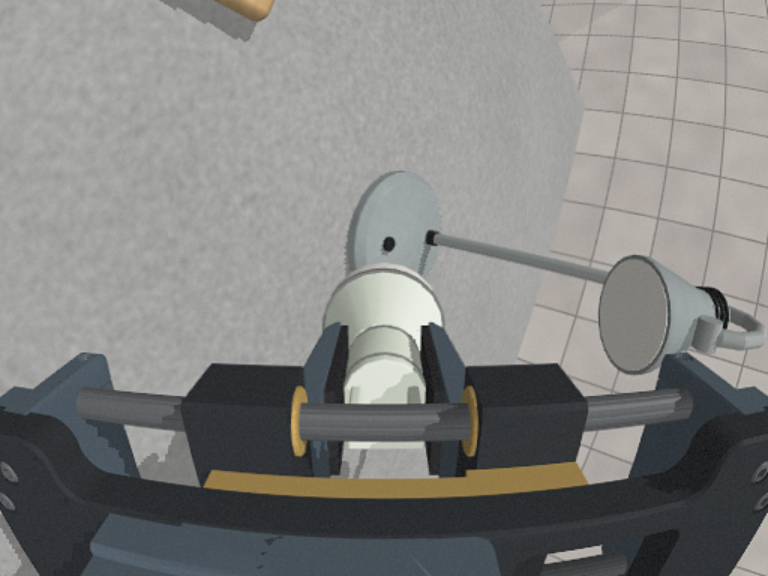

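Run:
```python
from goal import *
z=np.load('w4.npz');X=cloud(z['p'],z['d'],z,True);p=z['p']
hsv=cv2.cvtColor(p,cv2.COLOR_RGB2HSV); print(p[210,420],p[170,420],p[215,455], z['d'][210,420])
m=np.zeros(p.shape[:2],np.uint8)
ff=np.zeros((386,514),np.uint8)
cv2.floodFill(cv2.GaussianBlur(p,(3,3),0),ff,(420,210),0,(7,7,7),(7,7,7),4|cv2.FLOODFILL_MASK_ONLY|(255<<8)|cv2.FLOODFILL_FIXED_RANGE)
m=cv2.morphologyEx(ff[1:-1,1:-1],cv2.MORPH_OPEN,np.ones((3,3)))
print(m.sum()/255)
o=p[:,:,::-1].copy();o[m>0]=(0,0,255);cv2.imwrite('pics/m4.png',cv2.resize(o[120:300,360:512],None,fx=4,fy=4)[:600,:600])
P=X[m>0]; c=np.median(P,0); 
for _ in range(3):
    u,s,vt=np.linalg.svd(P-P.mean(0)); nrm=vt[2]; e=(P-P.mean(0))@nrm; P=P[abs(e)<6]
nrm=nrm if nrm[2]<0 else -nrm
print('n',len(P),'rms',e.std(),'light yaw',np.rad2deg(np.arctan2(nrm[1],nrm[0])),'el',np.rad2deg(np.arcsin(-nrm[2])))
a,b=vt[0],vt[1]; q=np.c_[(P-P.mean(0))@a,(P-P.mean(0))@b].astype(np.float32)
(cc,r)=cv2.minEnclosingCircle(q); print('centre mean',P.mean(0),'circle',P.mean(0)+cc[0]*a+cc[1]*b,r, cv2.minAreaRect(q))
```

```text
[130 128 123] [119 119 117] [153 160 158] 262.83173
2474.0Traceback (most recent call last):
  File "<stdin>", line 12, in <module>
    u, s, vh = gufunc(a, signature=signature)
               ~~~~~~^^^^^^^^^^^^^^^^^^^^^^^^
    raise LinAlgError("SVD did not converge")
numpy.linalg.LinAlgError: SVD did not converge
```

View pics/m4.png

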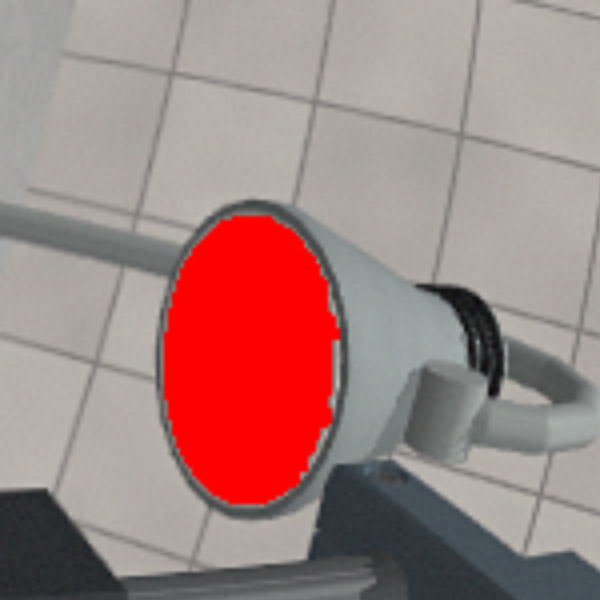

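The mask covers the glass exactly (crop centre about (250,360), i.e. pixel (422,210)); NaN depths only need removing.

Run:
```python
from goal import *
z=np.load('w4.npz');X=cloud(z['p'],z['d'],z,True);p=z['p']
ff=np.zeros((386,514),np.uint8)
cv2.floodFill(cv2.GaussianBlur(p,(3,3),0),ff,(420,210),0,(7,7,7),(7,7,7),4|cv2.FLOODFILL_MASK_ONLY|(255<<8)|cv2.FLOODFILL_FIXED_RANGE)
m=cv2.morphologyEx(ff[1:-1,1:-1],cv2.MORPH_OPEN,np.ones((3,3)))
P=X[m>0];P=P[~np.isnan(P[:,0])]; P=P[np.linalg.norm(P-np.median(P,0),axis=1)<48]
for _ in range(4):
    u,s,vt=np.linalg.svd(P-P.mean(0),full_matrices=False); nrm=vt[2]; e=(P-P.mean(0))@nrm; print(len(P),e.std()); P=P[abs(e)<5]
c=P.mean(0);nrm=nrm if nrm[2]<0 else -nrm
print('light yaw',np.rad2deg(np.arctan2(nrm[1],nrm[0])),'el',np.rad2deg(np.arcsin(-nrm[2])))
a,b=vt[0],vt[1]; q=np.c_[(P-c)@a,(P-c)@b].astype(np.float32)
(cc,r)=cv2.minEnclosingCircle(q); print('mean',c,'circle',c+cc[0]*a+cc[1]*b,r, cv2.minAreaRect(q))
```

```text
2464 0.5525752653799689
2464 0.5525752653799689
2464 0.5525752653799689
2464 0.5525752653799689
light yaw -157.0211925939887 el 42.72331904716828
mean [413.69284954 443.80115177 256.9458042 ] circle [415.65502054 443.66702626 255.04644499] 36.84556198120117 ((-0.7137489318847656, 2.805675506591797), (71.06730651855469, 71.2914047241211), 3.2324373722076416)
```

```bash
cat >> goal.py <<'E'
G=np.array([414.7,443.9,256.]);Y,E=-156.7,42.5
E
python3 - <<'E'
from goal import *
for d in(160,100):
    Tg,pg=goal(G,Y,E,d); print(d,pg,step(Tg,pg),Ro.from_matrix(Tg).as_euler('xyz',degrees=True))
T,p=tool()
# after untwist about y by 89 and then tilt: rotation order
R=Ro.from_matrix(T.T@Tg); print(R.as_euler('YZX',degrees=True))
E
```

```text
160 [277.39256197 384.76607484 156.56955036] (array([-0.24,  2.91, -1.08]), array([-23.21, -84.26,  25.93])) [-90.         -17.40444857  23.3       ]
100 [318.0215441  402.26367892 197.10496282] (array([0.12, 3.59, 4.87]), array([-23.21, -84.26,  25.93])) [-90.         -17.40444857  23.3       ]
[-86.91266647  31.63320771   0.92020689]
```

```bash
python3 -m pendant '[{"delta_pos":[0,0.5,-0.3],"twist":[-6,0,0],"grip":10},{"delta_pos":[-0.1,1,-0.6],"twist":[-12,0,0],"grip":10},{"delta_pos":[-0.2,2,-0.9],"twist":[-18,0,0],"grip":10},{"delta_pos":[-0.2,2.9,-1.1],"twist":[-25,0,0],"grip":10},{"delta_pos":[-0.2,2.9,-1.1],"twist":[-31.6,0,0],"grip":10}]' 25
python3 -m pendant '[{"delta_pos":[0,0,0],"twist":[0,-8,0],"grip":10},{"delta_pos":[0,0,0],"twist":[0,-16,0],"grip":10},{"delta_pos":[0,0,0],"twist":[0,-24,0],"grip":10},{"delta_pos":[0,0,0],"twist":[0,-32,0],"grip":10},{"delta_pos":[0,0,0],"twist":[0,-40,0],"grip":10}]'
python3 -m pendant '[{"delta_pos":[0,0,0],"twist":[0,-8,0],"grip":10},{"delta_pos":[0,0,0],"twist":[0,-16,0],"grip":10},{"delta_pos":[0,0,0],"twist":[0,-24,0],"grip":10},{"delta_pos":[0,0,0],"twist":[0,-32,0],"grip":10},{"delta_pos":[0,0,0],"twist":[0,-40,0],"grip":10}]'
python3 - <<'E'
from goal import *
print(state()['qpos'])
for d in(160,130,100):
    Tg,pg=goal(G,Y,E,d); print(d,step(Tg,pg))
E
```

```text
time_s: 11.85
ee_pos: [277.5, 381.6, 156.2]
ee_rot: [-69.6, -3.7, -65.2]
force: [0.8, -0.6, -1.1]
gripper_width: 29.6
time_s: 12.35
ee_pos: [278.1, 381.9, 156.5]
ee_rot: [-76.4, -16.1, -26.2]
force: [0.6, -1.1, -0.8]
gripper_width: 29.5
time_s: 12.85
ee_pos: [278.0, 381.9, 156.5]
ee_rot: [-90.3, -21.0, 15.8]
force: [-0.8, -0.0, -0.8]
gripper_width: 29.3
[ 63.55519778   5.69434559 119.21847502 -23.13912024  43.23148808
 -26.86432866]
160 (array([ 0.02, -0.  ,  0.29]), array([ 2.78, -7.08,  3.58]))
130 (array([ 2.79, -1.11,  0.57]), array([ 2.78, -7.08,  3.58]))
100 (array([ 5.56, -2.22,  0.85]), array([ 2.78, -7.08,  3.58]))
```

Now correct the orientation, move to 130 mm, settle, and look.

```bash
python3 -m pendant '[{"delta_pos":[0.5,-0.2,0.1],"twist":[0.7,-1.8,0.9],"grip":10},{"delta_pos":[1.1,-0.4,0.2],"twist":[1.4,-3.5,1.8],"grip":10},{"delta_pos":[1.9,-0.8,0.4],"twist":[2.1,-5.3,2.7],"grip":10},{"delta_pos":[2.8,-1.1,0.6],"twist":[2.8,-7.1,3.6],"grip":10},{"delta_pos":[2.8,-1.1,0.6],"twist":[2.8,-7.1,3.6],"grip":10}]' 25
python3 -m pendant '[{"delta_pos":[0,0,0],"twist":[0,0,0],"grip":10},{"delta_pos":[0,0,0],"twist":[0,0,0],"grip":10},{"delta_pos":[0,0,0],"twist":[0,0,0],"grip":10},{"delta_pos":[0,0,0],"twist":[0,0,0],"grip":10},{"delta_pos":[0,0,0],"twist":[0,0,0],"grip":10}]'
python3 - <<'E'
from goal import *
for d in(130,100):
    Tg,pg=goal(G,Y,E,d); print(d,step(Tg,pg))
check(G,Y,E)
for n in("scene","top"):
    p,d=imaging.grab_frame(n); np.savez(n+'5.npz',p=p,d=d)
    X=G+130*light(Y,E);u=[int(v) for v in proj(imaging.camera_info(n),X)];print(n,u)
    a=p[max(0,u[1]-70):u[1]+50,max(0,u[0]-80):u[0]+80,::-1]
    cv2.imwrite(f'pics/{n}5.png',cv2.resize(a,None,fx=4.5,fy=4.5,interpolation=cv2.INTER_CUBIC)[:600,:800])
E
```

```text
time_s: 13.35
ee_pos: [299.2, 394.7, 178.0]
ee_rot: [-89.7, -17.6, 22.9]
force: [0.5, 0.5, -1.4]
gripper_width: 29.5
time_s: 13.85
ee_pos: [297.6, 394.0, 176.8]
ee_rot: [-89.8, -17.4, 22.9]
force: [0.1, 0.5, -1.7]
gripper_width: 30.1
130 (array([-0.01, -0.  , -0.05]), array([-0.09, -0.35,  0.02]))
100 (array([ 2.71, -1.27, -0.03]), array([-0.09, -0.35,  0.02]))
cell in lamp_glass [129.9  -0.3  -0. ] angle 0.4
scene [320, 129]
top [164, 261]
```

View pics/scene5.png

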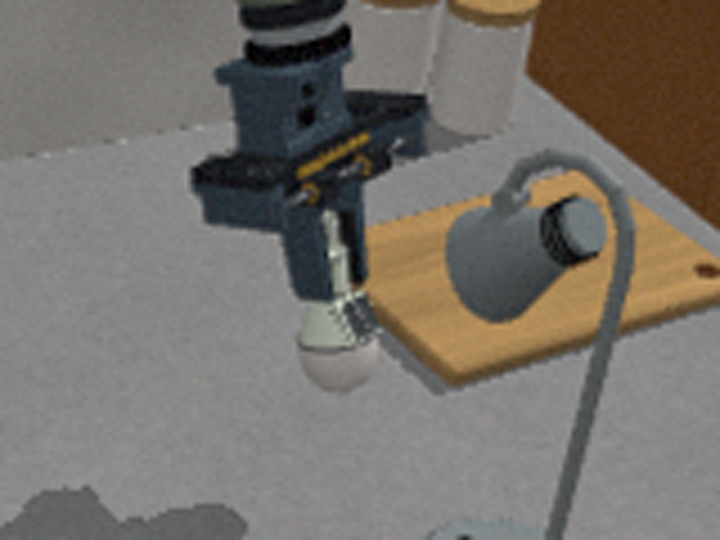

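View pics/top5.png

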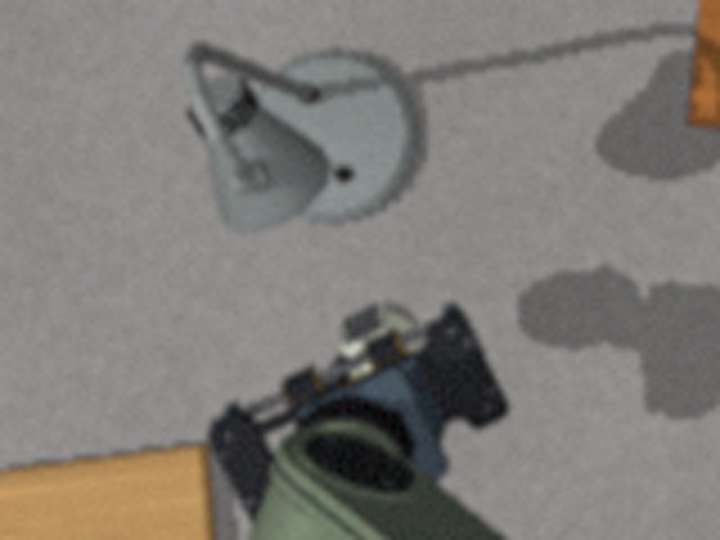

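Run:
```python
from goal import *
T,p=tool(); l=light(Y,E); a=np.array([-np.sin(np.deg2rad(Y)),np.cos(np.deg2rad(Y)),0]); b=np.cross(l,a)
c=p+T@CELL
out=[]
for n,o in(("scene",(240,59)),("top",(84,191))):
    im=cv2.imread(f'pics/{n}5.png'); i=imaging.camera_info(n)
    P=lambda X:tuple(int(v) for v in ((np.array(proj(i,X))+.5-o)*4.5))
    ring=[P(G+40*(np.cos(t)*a+np.sin(t)*b)) for t in np.linspace(0,6.283,40)]
    cv2.polylines(im,[np.array(ring)],True,(0,0,255),1)
    back=[P(G-88*l+20*(np.cos(t)*a+np.sin(t)*b)) for t in np.linspace(0,6.283,40)]
    cv2.polylines(im,[np.array(back)],True,(0,255,255),1)
    up=np.cross(T[:,2],T@N); sq=[P(c+14.5*s*up+14*r*T[:,2]) for s,r in((1,1),(1,-1),(-1,-1),(-1,1))]
    cv2.polylines(im,[np.array(sq)],True,(0,255,0),1); cv2.line(im,P(c),P(G),(255,0,0),1)
    out.append(im)
cv2.imwrite('pics/ov.png',cv2.resize(np.vstack(out),None,fx=.55,fy=.55,interpolation=cv2.INTER_AREA))
```

```text
(no output)
```

View pics/ov.png

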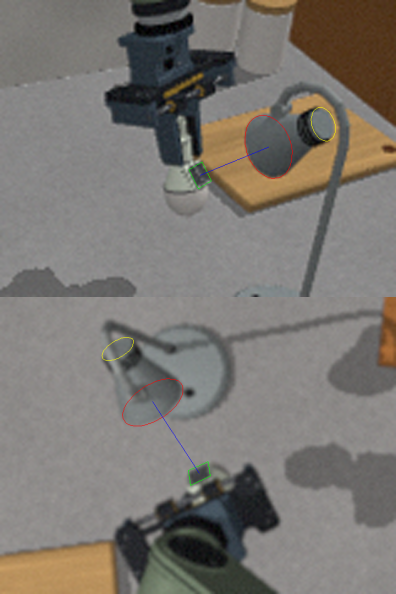

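```bash
python3 -m pendant '[{"delta_pos":[0.6,-0.3,0],"twist":[0,-0.3,0],"grip":10},{"delta_pos":[1.3,-0.6,0],"twist":[0,-0.3,0],"grip":10},{"delta_pos":[2,-0.9,0],"twist":[0,-0.3,0],"grip":10},{"delta_pos":[2.5,-1.2,0],"twist":[0,-0.3,0],"grip":10},{"delta_pos":[2.7,-1.3,0],"twist":[0,-0.3,0],"grip":10}]' 25
for k in 1 2; do python3 -m pendant '[{"delta_pos":[0,0,0],"twist":[0,0,0],"grip":10},{"delta_pos":[0,0,0],"twist":[0,0,0],"grip":10},{"delta_pos":[0,0,0],"twist":[0,0,0],"grip":10},{"delta_pos":[0,0,0],"twist":[0,0,0],"grip":10},{"delta_pos":[0,0,0],"twist":[0,0,0],"grip":10}]'; done
python3 - <<'E'
from goal import *
check(G,Y,E); print(state()['qvel'].round(2))
o=[]
for n in("scene","top"):
    p,d=imaging.grab_frame(n); o.append(p[:,:,::-1])
    if n=='top':
        z=np.load('top0.npz')['p']; df=cv2.absdiff(p,z).max(2); print('changed px in plank region',(df[150:235,235:375]>60).sum())
cv2.imwrite('pics/f.png',np.vstack(o)[:, :][::1][:768].copy() if 0 else cv2.resize(np.hstack(o),(800,300)))
cv2.imwrite('pics/f2.png',cv2.resize(o[0][30:190,110:410],(800,427)))
E
```

```text
time_s: 14.45
ee_pos: [318.9, 403.0, 198.3]
ee_rot: [-89.8, -17.5, 23.2]
force: [0.8, 0.2, -0.9]
gripper_width: 29.5
time_s: 14.95
ee_pos: [317.9, 402.4, 197.3]
ee_rot: [-89.9, -17.4, 23.2]
force: [0.1, -0.2, -1.8]
gripper_width: 29.7
time_s: 15.45
ee_pos: [318.0, 402.5, 197.5]
ee_rot: [-89.9, -17.4, 23.2]
force: [0.3, 0.5, -0.8]
gripper_width: 29.5
cell in lamp_glass [99.7 -0.2  0.2] angle 0.1
[-0.06  0.05 -0.08 -0.06 -0.    0.11]
changed px in plank region 244
```

View pics/f.png

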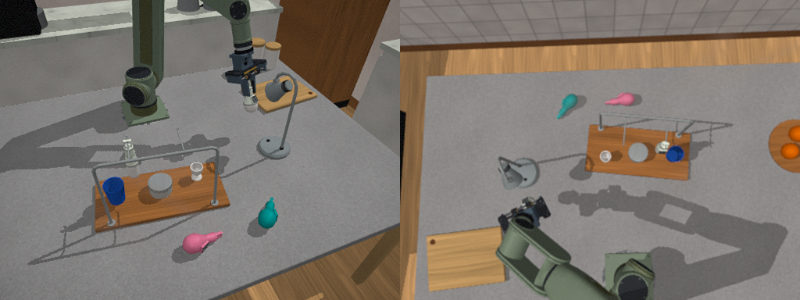

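View pics/f2.png

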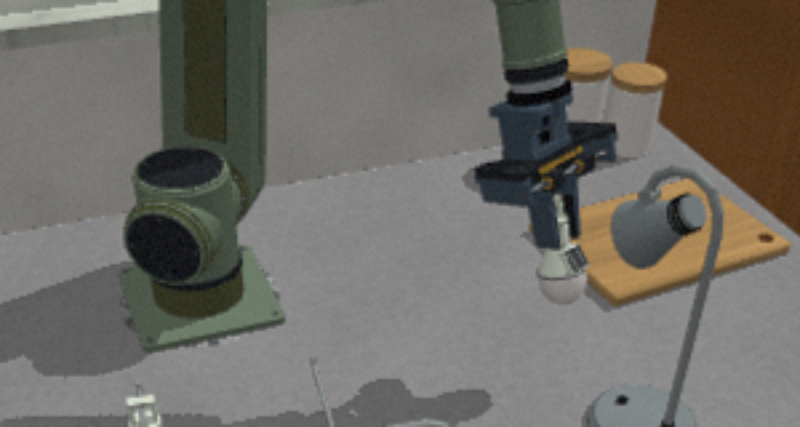

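The round bulb is held in front of the lamp with its cell facing the glass. The slim bulb is still hanging, the other hook is empty, and the cup, tin and egg cup stand in place.

```bash
python3 -c "
from workcell import job; print(job.job_done())"
```

```text
the job is handed in; nothing more can be done
None
```

The round bulb is off its hook and held still in front of the desk lamp, with its solar cell facing the glass. I handed the job in at about 15.6 s of the 42 s allowed; handing in reports no verdict.

- **How it was done:** I gripped the neck from above, lifted it 11 mm, drew it clear of the hook and turned it about 210°. I then measured the lamp's glass with the wrist camera and moved in along the light's axis.
- **Cell position:** computed from the arm's pose and the grasp, the cell's middle is 99.7 mm before the glass, less than 1 mm off the axis, and facing it within about 0.1°. This assumes the bulb sits in the fingers as measured at the grasp. At 130 mm out, the projected cell and lamp rim matched both the scene and top pictures.
- **Lamp direction:** a cone fit to the head and a flat fit to the glass agreed within about 4° in direction and about 2 mm in position.
- **Everything else:** the last pictures show the slim bulb hanging and the cup, egg cup, tin and lamp where they were. I judged this by eye; the top view's pixel difference over the plank (244 pixels) also includes the removed bulb and shadows, so it does not settle it.
- **One move fell short:** while I was looking at the lamp, joint 4 came up against its range limit (-77.0° of -77.06°). I backed away from it, and no limit was passed in any reading I took.

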